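Seat the chuck arbor in the drive's spindle and turn it to its stop

TASK

Take the tapered chuck arbor out of its blue holder and fit it in the spindle of the white bench drive, feeling gently for the place where its two slots drop over the spindle's dogs so that the flange sits fully home on the spindle face. Then turn the seated arbor clockwise (seen from above), taking the braked spindle round with it, until the spindle comes up against its stop, and let go with the arbor still fully home. Use light forces on the spindle, never beyond 60 N, and leave the beaker, the bottle and the vial standing where they are.

Things in the scene. Friction and masses are not known exactly. Their poses are not given: they have to be found in the camera images.
- arbor: Loose steel chuck arbor, about 0.45 kg, upright, shank down. Origin: centre of the flange's underside; z up the axis. Below: tapered shank 43 mm long, 31 mm wide at the flange, 17 mm at the foot. Flange 64 mm diameter, z 0 to 8 mm, with two slots 14 mm wide from 19.5 mm off the axis outward, right through its thickness, at its +y and -y sides (a half turn makes no difference).
- arbor_grip (a point): Point on the arbor's axis in the middle of its dark grip block, 25 mm above the flange's underside; axes as the arbor's. The block spans 8 to 42 mm above the flange's underside, 28 mm across its flats along x (grip here), 34 mm along y. A nose 27 mm wide goes on up to 56 mm.
- holder: Blue fixed block 80 x 80 x 60 mm with an upright 36 mm round through hole in its middle, in which the arbor stands at the start, flange on the block's top. Origin: centre of its underside.
- drive_unit: White bench drive, fixed, 150 (x) x 140 (y) mm, housing top 45 mm above the bench. Origin: centre of its underside; front panel on its -x side, z up. In its middle an upright steel spindle nose, 71 mm diameter, face 99 mm above the bench, with a tapered bore 33 mm wide at the mouth (about 1 mm play round the seated shank).
- spindle_face (a point): Centre of the spindle nose face, on the spindle's upright axis, 99 mm above the bench; axes as the drive's (it does not turn with the spindle). The arbor's origin lies here when fully home. The spindle turns stiffly against a brake of about 0.3 N m and stays where it is left; its stop is where the dogs lie on the drive's +y and -y sides (arbor x axis along the drive's x axis).
- dog_tops (a point): Point on the spindle axis 7 mm above the face, level with the tops of the two dark dogs (10 mm wide, 21 to 32 mm from the axis, opposite each other); axes as the drive's. At the start the dogs stand 0.5 to 1.0 rad counter-clockwise, seen from above, of the stop; how far is not measured. Elsewhere the flange rides on them, 7 mm proud; over them the slots have 2 mm play each side (0.08 rad).
- beaker: Clear plastic beaker, 58 mm wide, 65 mm tall, loose beside the drive. Origin: centre of its underside.
- bottle_tune: White bottle with green cap, 44 mm wide, 88 mm tall, loose beside the holder. Origin: centre of its underside.
- vial_a: Small white vial with black cap, 12 mm wide, 36 mm tall, loose beside the holder. Origin: centre of its underside.
There are look-alikes about, which are no part of the job. Leave any pink or red look-alike of the arbor alone.

How it is judged:
On the way, in this order (a step that is already met when the one before it is completed fails the run):
1. the arbor is lifted out of the holder (z of arbor in the frame of holder above 0.11 m), for 0.1 s.
2. the arbor sits fully home in the spindle, slots over the dogs (flange within 2 mm of the face) (z of arbor in the frame of spindle_face below 0.002 m and horizontal distance between arbor and spindle_face below 0.003 m), for 0.2 s.
3. the seated arbor is turned to the spindle's stop (within 0.14 rad) (z of arbor in the frame of spindle_face below 0.002 m and angle between the x axis of arbor and the x axis of drive_unit, either way round below 0.14 rad), for 0.2 s.
At the end, for the whole second after the job is handed in: The arbor stands upright and at rest in the spindle, its flange within 2 mm of the spindle face and 3 mm of its centre, turned to the stop (its x axis within 0.14 rad of the drive's x axis, either way round) (all of step 3 and horizontal distance between arbor and spindle_face below 0.003 m and angle between arbor's own z axis and vertical below 0.05 rad and linear speed of arbor below 0.01 m/s); the robot touches nothing.
It fails at once if the arbor is pressed or forced against the drive with more than 60 N (contact force between arbor and drive_unit above 60 N).
It fails at once if the beaker is pushed more than 20 mm (distance of beaker from where it was at the start of the episode above 0.02 m).
It fails at once if the bottle is pushed more than 20 mm (distance of bottle_tune from where it was at the start of the episode above 0.02 m).
It fails at once if the vial is pushed more than 20 mm (distance of vial_a from where it was at the start of the episode above 0.02 m).
It also fails if it takes over 58 s, if anything falls off the work surface, if the arm or the gripper's body presses on something with over 40 N, if the wrist force passes 120 N, or if a joint passes its speed limit or range.

ROBOT

A 7-joint arm with a two-finger parallel gripper is mounted at the origin on a cart in front of the work surface, level with it; the furniture and walls round the work are solid. World frame = base frame: x ahead of the robot, y to its left, z up, the work surface at z = 0. Lengths are in m, angles in rad, forces in N, time in s.
With the tool pointing down it reaches from about 0.4 to 0.875 m from the base axis. Payload 19.3 kg.
Tool frame: the origin (TCP) lies at the very end of the fingers, on their centre line; the grasp point (between the pads) lies 19 mm behind it (bot.grasp_offset is the distance from the TCP to the grasp point, in m); z points along the fingers, x is the direction in which the jaws open and shut, and the axes are right-handed (so a half turn about z gives the same grasp; the last joint's range is limited). The gripper opens to 85 mm and grips with 20 to 120 N. Pads are 22 mm wide; open, the fingers measure 114 mm over their backs; the gripper's body (76 mm by 85 mm) begins 54 mm behind the grasp point. The pads swing forward as they close: fully open they stand 13 mm farther back than shut.
Start: joints at [1.142, 0.521, -0.036, 1.599, 0.021, 1.021, -0.113], TCP at [0.219, -0.585, 0.231] pointing down, gripper open.
Joint ranges: [-2.91, 2.91], [-0.3, 2.13], [-1.5, 1.42], [0.17, 2.43], [-1.26, 4.41], [0.16, 1.93], [-2.52, 2.52]. Speed limits (rad/s): [1.89, 1.89, 2.39, 2.39, 3.01, 3.01, 3.01].

INTERFACE

Orientations are given as [roll, pitch, yaw] about the fixed x, y, z axes, in that order (R = Rz(yaw) Ry(pitch) Rx(roll)).
In Python, from workcell import status, grab_frame, calibration, job, regions_of, mark_of, bot gives the robot as it stands.
- The arm moves only by the tool carry_out, never from a script. Its argument "deltas" is one flat list of numbers, 5 for each row, row after row: the opening, from -1 (shut) to 1 (fully open), then the shift along the tool's x, y, z in cm, then the turn about the tool's z in degrees. A call has 1 to 20 rows; each row shifts and turns the commanded pose from where the row before left it, along the tool's axes as they then stand; what a row does not reach is not made up. A row lasts 1/12 s, in which the tool goes at most 41.7 mm and 7.16 degrees, less where a joint would pass 70% of its speed; a pose out of reach is approached as far as the arm can. A call with a gripper value outside its range is refused whole. The fingers move at their own pace and stop on an object; "newtons" is the grip in N (left out, the last holds). Time passes only in rows, so rows that do not move let the fingers close. It gives the time, the measured TCP pose, the force and the opening at its end, in the units of the state.
- status.observe(): the state, without advancing time (a new reading comes with each control period).
- grab_frame(name): name is "side" or "top" or "wrist"; returns the picture (384x512x3 uint8, red, green, blue); there is no depth.
- calibration(name): a dict with "fov_y" (degrees; the focal length in pixels is half the picture's height over the tangent of half this angle, whatever the lens; pixels are square), "cx", "cy" (the principal point, pixels), "R" (3x3) and "t" (3): a world point X has camera coordinates R X + t. Camera axes: x right, y down, z forward; pixel columns grow to the right and rows downward; lengths in m; the calibration is good to about 2 mm. The wrist camera is an equidistant fisheye: a pixel r from the principal point sees the ray r / f radians off the axis. A picture is of the moment at which its call begins: read the wrist's pose just before it. calibration takes no time and is no camera call; for the wrist camera it gives the pose at the moment of the call.
- job.job_done(): hands the job in, once; it reports no verdict.
Trained networks look in the newest picture that a camera, given by its name, has taken for a name from the list of things; names that differ only in an ending like _2 or _b are one class to them, and where a whole thing is asked for, a point or a joint stands for the part that bears it (a point fixed in the world has none). Each returns a list of dicts, best first, with "p" (0 to 1); they miss things now and then, are a little off and sometimes report something else, mostly with a low value. They report only what shows in the picture. A call takes as long as a camera call. They do not tell look-alikes from the thing itself.
- regions_of(camera, target): "region" (384x512 bool, what is visible of it) and "xy" ([column, row] in pixels, amid what is visible of it).
- mark_of(camera, target): "xy" ([column, row] in pixels: a listed point, or the origin of a listed thing).
The state is a dict: "clock": time; "qpos": joint angles; "qd": joint speeds; "joint_efforts": joint torques, N m; "position": TCP position; "tool_rot": TCP orientation; "force": force on the tool from outside, world axes, zero at the start; "moment": the same for the moment, N m; "grip_width": finger opening in m.
Only numpy, scipy, OpenCV 4.12 (cv2) and the standard library are available. Lean on these libraries where they do the work, as an engineer would, in place of code of your own. Each camera call takes 0.05 s, during which the arm holds its last target.

## Working session

There is one attempt and no reset: what is moved stays moved. The work goes in short steps, Python scripts to look and compute and a tool call to move; the robot and the scene stay as the last step left them, time stands still between calls to the robot, and variables do not carry over. Pictures are saved under pics/ and viewed, and the job is handed in when it is done.

Besides the shell and the picture viewer there is one more tool, called as name(argument=value, ...), one argument or row to a line, values as JSON. carry_out: Moves the arm, as the interface text tells. Its arguments: {"type":"object","properties":{"deltas":{"type":"array","items":{"type":"number"}},"newtons":{"type":"number"}},"required":["deltas"]}

```bash
mkdir -p pics; ls; python3 - <<'E'
from workcell import status, grab_frame, calibration, job, regions_of, mark_of, bot
import cv2
print(status.observe()); print([a for a in dir(bot) if a[0]!='_'], bot.grasp_offset)
for n in ("side","top","wrist"):
    c=calibration(n); print(n,c)
    cv2.imwrite(f"pics/{n}0.png",cv2.cvtColor(grab_frame(n),cv2.COLOR_RGB2BGR))
    for t in ("arbor","arbor_grip","holder","drive_unit","spindle_face","dog_tops","beaker","bottle_tune","vial_a"):
        print(n,t,[(d['xy'],round(float(d['p']),2)) for d in mark_of(n,t)][:4])
print(status.observe()['clock'])
E
```

```text
pics
{'clock': 0.0, 'qpos': array([ 1.14179604,  0.52199653, -0.03630715,  1.59998038,  0.02119916,
        1.02112209, -0.11276029]), 'qd': array([ 6.41065446e-04, -1.21975563e-04,  1.49910350e-03,  4.37473415e-05,
        1.07192999e-03,  1.07450723e-03,  1.14462665e-03]), 'joint_efforts': array([ 9.97297939e-04, -9.27097249e+01,  1.98052749e+00, -3.69934916e+01,
        1.80082134e-02,  8.04102252e-03, -8.65002107e-05]), 'position': array([ 0.21930804, -0.58490635,  0.23074675]), 'tool_rot': array([ 3.14150287e+00,  1.11783097e-03, -1.21198484e+00]), 'force': array([-0.09968978, -0.25120367,  0.03937522]), 'moment': array([-0.01861902,  0.00414691, -0.02569877]), 'grip_width': 0.08568039977724379}
['IKError', 'grasp_offset'] 0.0187
side {'fov_y': 45.304611183411716, 'cx': 255.2768324252467, 'cy': 190.84851168173108, 'R': array([[-0.92509532, -0.3793993 ,  0.01596332],
       [-0.21807096,  0.49637111, -0.84027423],
       [ 0.31087572, -0.78081489, -0.54192656]]), 't': array([0.41041567, 0.2161109 , 1.01264635])}
side arbor [([288.1, 204.4], 0.97), ([269.8, 230.3], 0.72), ([288.7,
[... 952 characters left out ...]
rive_unit [([174.6, 200.4], 0.58)]
top spindle_face [([162.3, 196.4], 0.86)]
top dog_tops [([160.9, 192.3], 0.89)]
top beaker [([206.8, 210.0], 0.84)]
top bottle_tune []
top vial_a [([318.3, 220.8], 0.47)]
wrist {'fov_y': 65.70646984690485, 'cx': 253.51541443002438, 'cy': 189.70448483872394, 'R': array([[ 3.51097002e-01, -9.36339092e-01, -2.90459752e-06],
       [-8.85993179e-01, -3.32219910e-01,  3.23490368e-01],
       [-3.02897642e-01, -1.13573925e-01, -9.46231463e-01]]), 't': array([-0.6254963 , -0.04258705,  0.38032378])}
wrist arbor []
wrist arbor_grip []
wrist holder []
wrist drive_unit []
wrist spindle_face []
wrist dog_tops []
wrist beaker []
wrist bottle_tune []
wrist vial_a []
1.5
```

View pics/side0.png

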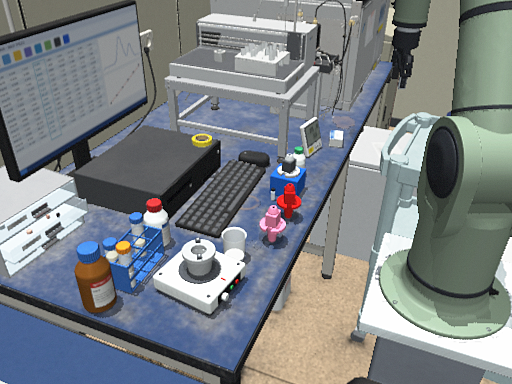

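View pics/top0.png

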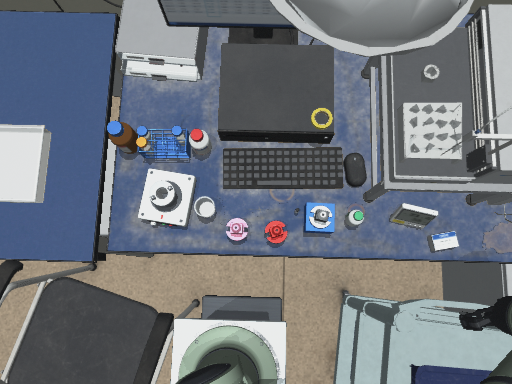

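```bash
python3 - <<'E'
import cv2
a=cv2.imread('pics/side0.png')[130:320,120:340]; cv2.imwrite('pics/side0c.png',cv2.resize(a,None,fx=3,fy=3,interpolation=2)[:600])
a=cv2.imread('pics/top0.png')[130:270,110:360]; cv2.imwrite('pics/top0c.png',cv2.resize(a,None,fx=3.2,fy=3.2,interpolation=2))
E
```

```text
(no output)
```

View pics/side0c.png

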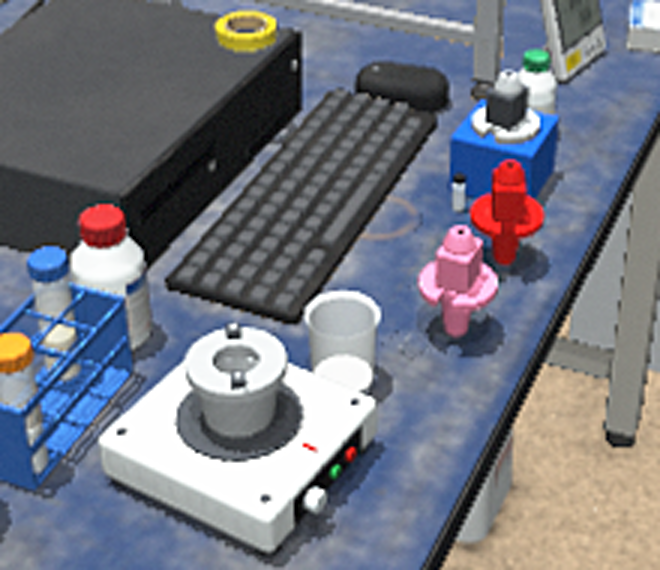

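View pics/top0c.png

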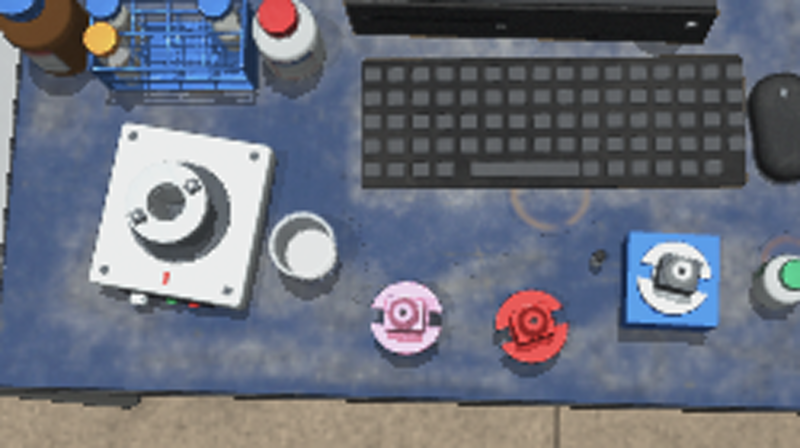

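```bash
cat > h.py <<'E'
from workcell import status, grab_frame, calibration, job, regions_of, mark_of, bot
import numpy as np, cv2
from scipy.spatial.transform import Rotation as Ro
def ray(n,px,c=None):
    c=c or calibration(n); f=192/np.tan(np.radians(c['fov_y'])/2)
    u=(np.array(px,float)-[c['cx'],c['cy']])/f
    if n=='wrist':
        r=np.hypot(*u); d=np.array([*(u*np.sinc(r/np.pi)),np.cos(r)])
    else: d=np.array([*u,1.]); d/=np.linalg.norm(d)
    return -c['R'].T@c['t'], c['R'].T@d
def tri(rs):
    A=sum(np.eye(3)-np.outer(d,d) for o,d in rs); b=sum((np.eye(3)-np.outer(d,d))@o for o,d in rs)
    X=np.linalg.solve(A,b); return X,[np.linalg.norm(np.cross(X-o,d))*1000 for o,d in rs]
def plane(r,z): o,d=r; return o+d*(z-o[2])/d[2]
def proj(n,X,c=None):
    c=c or calibration(n); f=192/np.tan(np.radians(c['fov_y'])/2); p=c['R']@np.array(X)+c['t']
    if n=='wrist':
        th=np.arctan2(np.hypot(p[0],p[1]),p[2]); q=p[:2]/np.hypot(p[0],p[1])*th
    else: q=p[:2]/p[2]
    return q*f+[c['cx'],c['cy']]
E
python3 - <<'E'
from h import *
np.set_printoptions(precision=4,suppress=True)
for n,s,t in [("arbor",(288.7,171.4),(321.4,216.9)),("grip",(289.9,164.9),(319,216.1)),("holder",(285.8,191.1),(318.9,219.4)),("drive",(197.9,280.4),(174.6,200.4)),("face",(199,248.5),(162.3,196.4)),("dogs",(198.8,247.2),(160.9,192.3)),("beaker",(237.3,254.1),(206.8,210)),]:
    print(n,*tri([ray('side',s),ray('top',t)]))
for z,pts in [(0.045,[(90,280),(243,308),(273,148),(125,124)]),(0.106,[(192,186),(139,216)])]:
    P=np.array([plane(ray('top',(p[0]/3.2+110,p[1]/3.2+130)),z)[:2] for p in pts]); print(P,P.mean(0)); 
    d=np.roll(P,-1,0)-P; print(np.degrees(np.arctan2(d[:,1],d[:,0])),np.linalg.norm(d,axis=1))
print(plane(ray('side',(298.5,174.2)),0), plane(ray('side',(275.2,199)),0))
E
```

```text
arbor [ 0.4443 -0.2508  0.0598] [np.float64(0.053313515845987904), np.float64(0.05331351584595165)]
grip [ 0.4409 -0.2408  0.0875] [np.float64(1.8821243471671085), np.float64(1.8821243471670843)]
holder [ 0.4475 -0.2526 -0.0095] [np.float64(2.317765665913338), np.float64(2.3177656659133072)]
drive [ 0.4982  0.182  -0.0049] [np.float64(8.752558067892734), np.float64(8.752558067892823)]
face [0.4883 0.1927 0.0999] [np.float64(4.7462431890724055), np.float64(4.7462431890724215)]
dogs [0.4936 0.1941 0.1043] [np.float64(0.6489117642024064), np.float64(0.6489117642023752)]
beaker [0.4599 0.0788 0.0065] [np.float64(2.2339569204587537), np.float64(2.2339569204588083)]
[[0.4299 0.2692]
 [0.4087 0.1312]
 [0.5545 0.1125]
 [0.5732 0.2484]] [0.4916 0.1903]
[-98.7278  -7.3267  82.1818 171.7446] [0.1396 0.147  0.1372 0.1448]
[[0.5062 0.1698]
 [0.479  0.2134]] [0.4926 0.1916]
[122.0199 -57.9801] [0.0514 0.0514]
[ 0.441  -0.3451  0.    ] [ 0.4594 -0.1871  0.    ]
```

```bash
python3 - <<'E'
from h import *
np.set_printoptions(precision=4,suppress=True)
c=calibration('wrist'); s=status.observe()
R=Ro.from_euler('xyz',s['tool_rot']).as_matrix()
print('cam in tool',R.T@(-c['R'].T@c['t']-s['position']), 'cam axes in tool (rows)\n',c['R']@R)
a=cv2.imread('pics/top0.png')[195:240,295:345]; cv2.imwrite('pics/top0d.png',cv2.resize(a,None,fx=12,fy=12,interpolation=2))
E
```

```text
cam in tool [ 0.0005 -0.0827 -0.1424] cam axes in tool (rows)
 [[ 1.     -0.     -0.    ]
 [ 0.      0.9462 -0.3235]
 [ 0.      0.3235  0.9462]]
```

View pics/top0d.png

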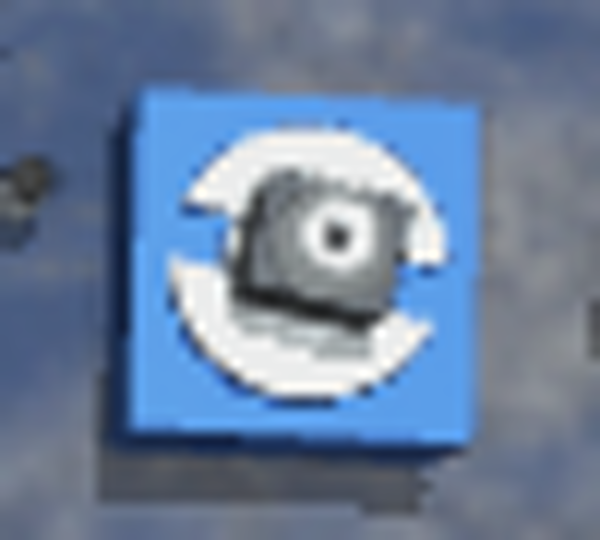

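carry_out(
  deltas=[1,0,0,0,-6.9,1,0,0,0,-6.9,1,0,0,0,-6.9,1,0,0,0,-6.9,1,0,0,0,-6.9,1,0,0,0,-6.9,1,0,0,0,-6.9,1,0,0,0,-6.9,1,0,0,0,-6.9,1,0,0,0,-6.9,1,0,0,0,-6.9,1,0,0,0,-6.9],
)

```text
clock: 2.5
position: [0.2194, -0.5852, 0.2313]
tool_rot: [3.142, 0.0, 0.239]
force: [-0.1, 0.2, 0.7]
grip_width: 0.0854
```

carry_out(
  deltas=[1,0,0,0,6.8,1,0,0,0,6.8,1,0,0,0,6.8,1,0,0,0,6.8,1,1.15,-3.17,0.25,0,1,1.15,-3.17,0.25,0,1,1.15,-3.17,0.25,0,1,1.15,-3.17,0.25,0,1,1.15,-3.17,0.25,0,1,1.15,-3.17,0.25,0,1,1.15,-3.17,0.25,0,1,1.15,-3.17,0.25,0,1,1.15,-3.17,0.25,0,1,1.15,-3.17,0.25,0,1,1.15,-3.17,0.25,0,1,1.15,-3.17,0.25,0],
)

```text
clock: 3.83
position: [0.4452, -0.2475, 0.2014]
tool_rot: [3.141, -0.0, -0.242]
force: [0.6, -1.0, -0.0]
grip_width: 0.0856
```

carry_out(
  deltas=[1,0,0,0,0,1,0,0,0,0],
)

```text
clock: 4.0
position: [0.4454, -0.2474, 0.2013]
tool_rot: [-3.141, -0.0, -0.238]
force: [-0.2, -0.9, 0.0]
grip_width: 0.085
```

```bash
python3 - <<'E'
from h import *
np.set_printoptions(precision=4,suppress=True)
s=status.observe(); print(s['position'],s['tool_rot'],s['qd'].max(),s['clock'])
import pickle
c=calibration('wrist'); im=grab_frame('wrist'); pickle.dump((c,im,s),open('w1.pkl','wb'))
cv2.imwrite('pics/w1.png',cv2.cvtColor(cv2.resize(im,None,fx=1.5,fy=1.5),cv2.COLOR_RGB2BGR))
for t in ('arbor','arbor_grip','holder'): print(t,[(d['xy'],round(float(d['p']),2)) for d in mark_of('wrist',t)][:3])
for X in [(.4435,-.248,.06),(.4435,-.248,.116)]: print(proj('wrist',X,c))
E
```

```text
[ 0.4454 -0.2474  0.2013] [-3.1412 -0.0001 -0.2383] 0.046040947971724686 4.0
arbor [([181.3, 69.3], 0.97), ([257.1, 177.1], 0.79)]
arbor_grip [([169.8, 65.7], 0.67), ([252.9, 182.3], 0.65)]
holder [([253.2, 162.1], 0.69)]
[252.1044 177.088 ]
[251.7683 196.4933]
```

View pics/w1.png

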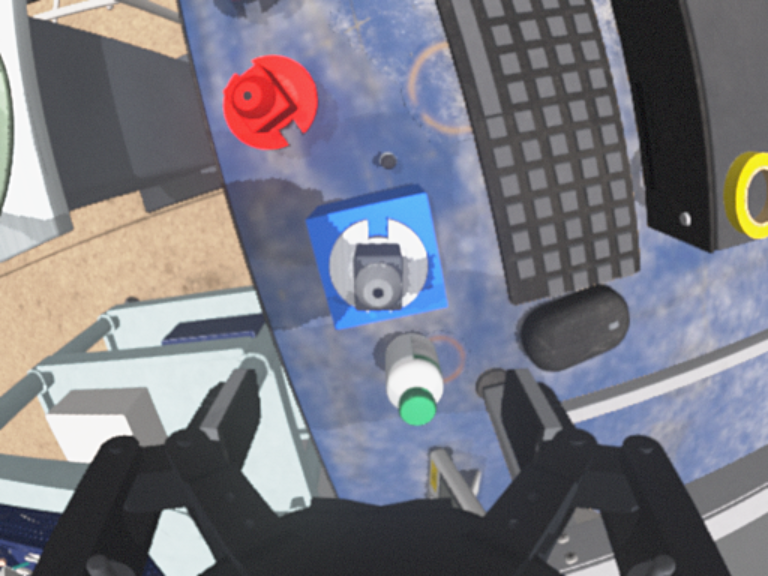

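```bash
python3 - <<'E'
from h import *
import pickle
np.set_printoptions(precision=4,suppress=True)
c,im,s=pickle.load(open('w1.pkl','rb'))
print(plane(ray('wrist',(252,195.3),c),.116), plane(ray('wrist',(257.1,177.1),c),.06))
print(tri([ray('side',(288.7,171.4)),ray('wrist',(253,177.1),c),ray('top',(321.,217))]))
a=im[110:230,195:310]; cv2.imwrite('pics/w1c.png',cv2.cvtColor(cv2.resize(a,None,fx=5,fy=5,interpolation=2),cv2.COLOR_RGB2BGR))
E
```

```text
[ 0.4439 -0.247   0.116 ] [ 0.4483 -0.2492  0.06  ]
(array([ 0.444 , -0.2489,  0.0607]), [np.float64(0.3248631458215427), np.float64(0.9408312630097945), np.float64(0.6723210640936166)])
```

View pics/w1c.png

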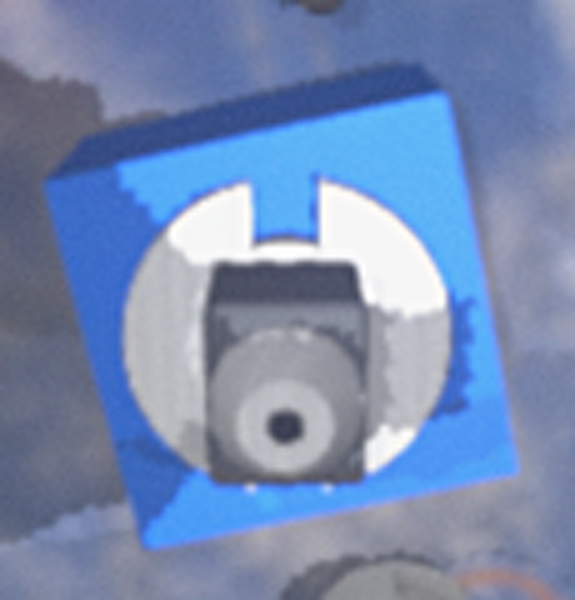

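carry_out(
  deltas=[1,-0.14,0,2.5,0,1,0,0,3,0,1,0,0,3,0,1,0,0,2.4,0,1,0,0,1.4,0,1,0,0,0.6,0,1,0,0,0,0],
)

```text
clock: 4.78
position: [0.4423, -0.2489, 0.0714]
tool_rot: [-3.141, 0.002, -0.243]
force: [0.9, 0.5, 0.1]
grip_width: 0.0855
```

carry_out(
  deltas=[-1,0,0,0,0,-1,0,0,0,0,-1,0,0,0,0,-1,0,0,0,0,-1,0,0,0,0,-1,0,0,0,0,-1,0,0,0,0,-1,0,0,0,0],
  newtons=70,
)

```text
clock: 5.45
position: [0.4434, -0.2488, 0.0731]
tool_rot: [3.141, -0.001, -0.242]
force: [-2.9, 0.4, 12.1]
grip_width: 0.027
```

carry_out(
  deltas=[-1,0,0,-0.3,0,-1,0,0,-0.5,0,-1,0,0,0,0],
)

```text
clock: 5.7
position: [0.4433, -0.2486, 0.0811]
tool_rot: [3.141, -0.001, -0.242]
force: [0.7, -0.0, -5.3]
grip_width: 0.027
```

```bash
python3 - <<'E'
from h import *
s=status.observe(); print(s['position'],s['force'],s['moment'],s['grip_width'])
im=grab_frame('wrist');cv2.imwrite('pics/w2.png',cv2.cvtColor(cv2.resize(im,None,fx=1.5,fy=1.5),cv2.COLOR_RGB2BGR))
E
```

```text
[ 0.44325121 -0.24864161  0.08106922] [ 0.68343063 -0.02741671 -5.3417617 ] [-0.02228214 -0.02315386 -0.00557719] 0.02700821622914019
```

View pics/w2.png

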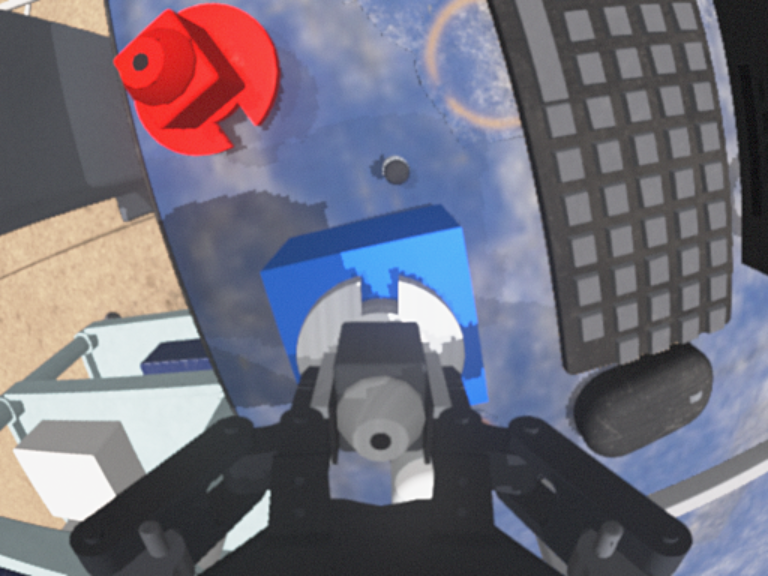

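carry_out(
  deltas=[-1,0,0,-1,0,-1,0,0,-2,0,-1,0,0,-2.4,0,-1,0,0,-2.4,0,-1,0,0,-2.4,0,-1,0,0,-1.4,0,-1,0,0,-0.6,0],
)

```text
clock: 6.33
position: [0.4437, -0.2488, 0.2049]
tool_rot: [3.141, -0.003, -0.242]
force: [0.8, -1.6, -4.8]
grip_width: 0.0268
```

carry_out(
  deltas=[-1,-0.2,-1.3,0,0,-1,-0.4,-2.6,0,0,-1,-0.5,-3.2,0,0,-1,-0.5,-3.2,0,0,-1,-0.5,-3.2,0,0,-1,-0.5,-3.2,0,0,-1,-0.5,-3.2,0,0,-1,-0.5,-3.2,0,0,-1,-0.5,-3.2,0,0,-1,-0.5,-3.2,0,0,-1,-0.5,-3.2,0,0,-1,-0.4,-2.2,0,0,-1,-0.15,-1.2,0,0,-1,0,0,0,0,-1,0,0,0,0],
)

```text
clock: 7.58
position: [0.4741, 0.1158, 0.2019]
tool_rot: [3.141, 0.001, -0.24]
force: [0.4, -0.3, -5.9]
grip_width: 0.0268
```

```bash
python3 - <<'E'
from h import *
import pickle
np.set_printoptions(precision=4,suppress=True)
s=status.observe(); print(s['position'],s['tool_rot'],abs(s['qd']).max(),s['clock'],s['grip_width'],s['force'])
c=calibration('wrist'); im=grab_frame('wrist'); pickle.dump((c,im,s),open('w3.pkl','wb'))
cv2.imwrite('pics/w3.png',cv2.cvtColor(cv2.resize(im,None,fx=1.5,fy=1.5),cv2.COLOR_RGB2BGR))
for t in ('arbor','spindle_face','dog_tops'): print(t,[(d['xy'],round(float(d['p']),2)) for d in mark_of('wrist',t)][:3])
for X in [(.4925,.192,.099),(.4925,.192,.106)]: print(proj('wrist',X,c))
E
```

```text
[0.4741 0.1158 0.2019] [ 3.1411  0.001  -0.2402] 0.02928131156697809 7.5833 0.026818279930330584 [ 0.3804 -0.2737 -5.8644]
arbor [([255.0, 236.3], 0.64), ([246.6, 340.5], 0.54)]
spindle_face [([253.6, 93.3], 0.67)]
dog_tops [([255.7, 92.8], 0.61)]
[253.5702  96.8376]
[253.5584  96.9884]
```

View pics/w3.png

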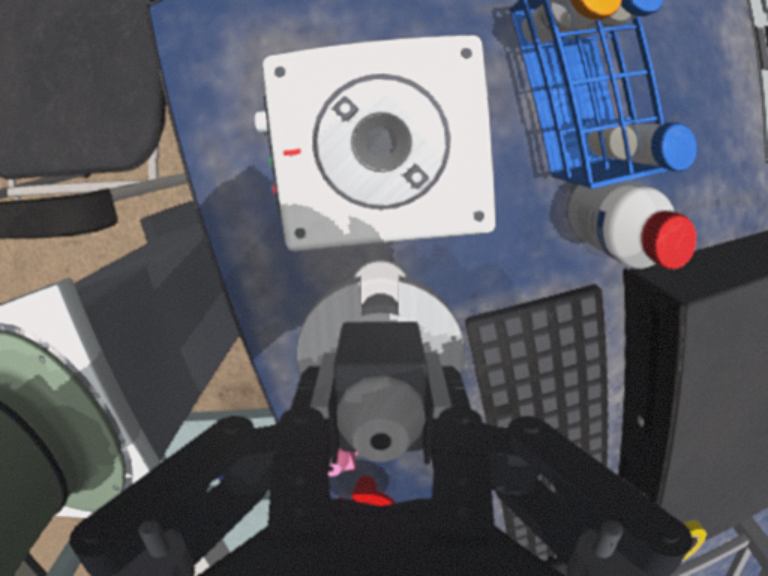

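```bash
python3 - <<'E'
from h import *
import pickle
np.set_printoptions(precision=4,suppress=True)
c,im,s=pickle.load(open('w3.pkl','rb'))
a=im[15:175,165:340]; cv2.imwrite('pics/w3c.png',cv2.cvtColor(cv2.resize(a,None,fx=3.7,fy=3.7,interpolation=2),cv2.COLOR_RGB2BGR))
E
```

```text
(no output)
```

View pics/w3c.png

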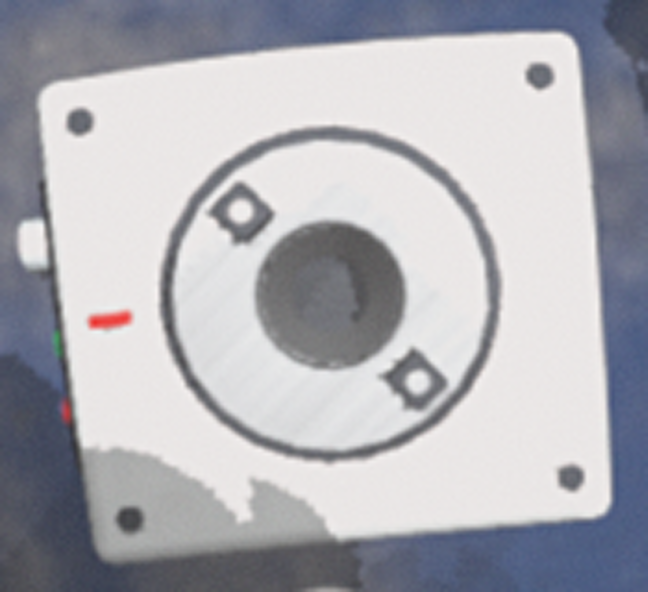

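```bash
python3 - <<'E'
from h import *
import pickle
np.set_printoptions(precision=4,suppress=True)
c,im,s=pickle.load(open('w3.pkl','rb'))
P=lambda x,y,z:plane(ray('wrist',((x+.5)/3.7-.5+165,(y+.5)/3.7-.5+15),c),z)
print('bore',P(330.5,294.5,.099)); E=[P(255,294.5,.099),P(406,294.5,.099),P(330.5,220,.099),P(330.5,369,.099)]; print(E[1]-E[0],E[3]-E[2])
d=[P(240,212,.106),P(415.5,380,.106)];v=d[1]-d[0]; print('dogs',sum(d)/2,np.linalg.norm(v),np.degrees(np.arctan2(v[1],v[0])))
S=np.array([P(*p,.045)[:2] for p in [(79,121),(540,75),(571,477),(130,519)]]); print('centre',S.mean(0))
e=np.roll(S,-1,0)-S; print(np.degrees(np.arctan2(e[:,1],e[:,0])),np.linalg.norm(e,axis=1))
X=(ray('wrist',((330.5+.5)/3.7-.5+165,(294.5+.5)/3.7-.5+15),c))
print(tri([X,ray('side',(199,250))]),tri([X,ray('top',(162,193.5))]))
E
```

```text
bore [0.4933 0.194  0.099 ]
[ 0.0322 -0.0079  0.    ] [-0.0079 -0.0323  0.    ]
dogs [0.4929 0.194  0.106 ] 0.05235392065956915 -58.01180042949537
centre [0.4931 0.1939]
[ -8.0885 -98.0866 171.9174  82.0864] [0.1244 0.1122 0.1241 0.1122]
(array([0.4932, 0.1939, 0.0965]), [np.float64(0.1504530615257693), np.float64(0.15045306152598986)]) (array([0.4932, 0.194 , 0.0922]), [np.float64(0.138945702997059), np.float64(0.13894570299705689)])
```

```bash
python3 - <<'E'
from h import *
import pickle
np.set_printoptions(precision=4,suppress=True)
c,im,s=pickle.load(open('w3.pkl','rb'))
R=Ro.from_euler('xyz',s['tool_rot']).as_matrix()
a=im[165:315,195:315]; cv2.imwrite('pics/w3d.png',cv2.cvtColor(cv2.resize(a,None,fx=4,fy=4,interpolation=2),cv2.COLOR_RGB2BGR))
for p,h in [((253.3,294),.043),((253.3,198),-.005)]:
    o,d=ray('wrist',p,c); X=plane((o,d),s['position'][2]+h); print(R.T@(X-s['position']))
for t in [(0,0,-.043),(0,0,.013),(0,-.0195,.005),(0,-.0195,.013),(0,-.017,-.029)]: print(t,proj('wrist',s['position']+R@np.array(t),c))
E
```

```text
[-0.0002 -0.0022 -0.043 ]
[-0.0003 -0.0276  0.005 ]
(0, 0, -0.043) [253.8869 297.9233]
(0, 0, 0.013) [253.8272 237.0307]
(0, -0.0195, 0.005) [253.8488 212.0183]
(0, -0.0195, 0.013) [253.8405 206.4392]
(0, -0.017, -0.029) [253.89   247.6815]
```

View pics/w3d.png

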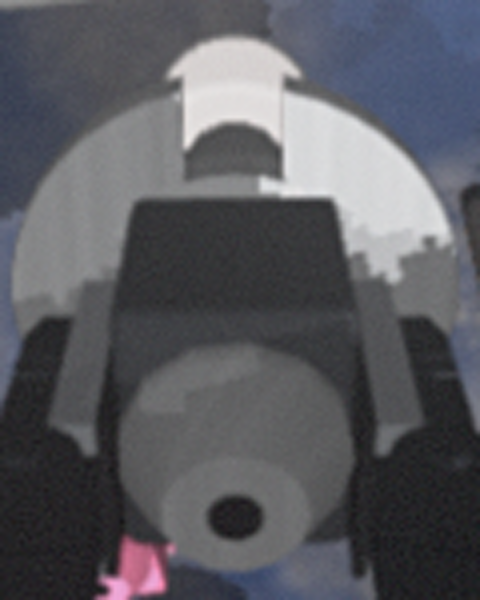

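carry_out(
  deltas=[-1,0,0,0,-3.8,-1,0,0,0,-6,-1,0,0,0,-6,-1,0,0,0,-6,-1,0,0,0,-6,-1,0,0,0,-6,-1,0,0,0,-6,-1,0,0,0,-6,-1,0.7,-0.65,0,0,-1,1.5,-1.4,0,0,-1,1.7,-1.65,0,0,-1,1.2,-1.1,0,0,-1,0.67,-0.64,0,0,-1,0,0,0,0,-1,0,0,0,0,-1,0,0,0,0],
)

```text
clock: 9.12
position: [0.4947, 0.1911, 0.2021]
tool_rot: [3.141, 0.001, 0.556]
force: [-0.8, -0.7, -5.1]
grip_width: 0.027
```

```bash
python3 - <<'E'
from h import *
import pickle
np.set_printoptions(precision=4,suppress=True)
s=status.observe(); print(s['position'],s['tool_rot'],np.degrees(s['tool_rot'][2]),s['clock'],s['grip_width'],s['force'],s['qpos'])
c=calibration('wrist'); im=grab_frame('wrist'); pickle.dump((c,im,s),open('w4.pkl','wb'))
cv2.imwrite('pics/w4.png',cv2.cvtColor(cv2.resize(im,None,fx=1.5,fy=1.5),cv2.COLOR_RGB2BGR))
im=grab_frame('side')[170:330,120:320]
cv2.imwrite('pics/s4.png',cv2.cvtColor(cv2.resize(im,None,fx=3.5,fy=3.5,interpolation=2),cv2.COLOR_RGB2BGR))
# fit hand offset from w3
c3,_,s3=pickle.load(open('w3.pkl','rb'));R=Ro.from_euler('xyz',s3['tool_rot']).as_matrix()
from scipy.optimize import least_squares
f=lambda q:[proj('wrist',s3['position']+R@np.array([0,a+q[0],q[1]-b]),c3)[1]-m for a,b,m in [(0,.056,294.2),(-.017,.042,242.5),(-.0195,.008,209.3)]]
r=least_squares(f,[-.002,.013],x_scale=.001);print(r.x,r.fun)
E
```

```text
[0.4947 0.1911 0.2021] [3.1411 0.0008 0.556 ] 31.854651005866277 9.1167 0.026973843909044042 [-0.8256 -0.7301 -5.1377] [ 0.0255  0.4802 -0.6819  1.8541  0.3701  0.9378 -0.2684]
[-0.0017  0.0138] [-0.4026  0.9873 -0.7211]
```

View pics/w4.png

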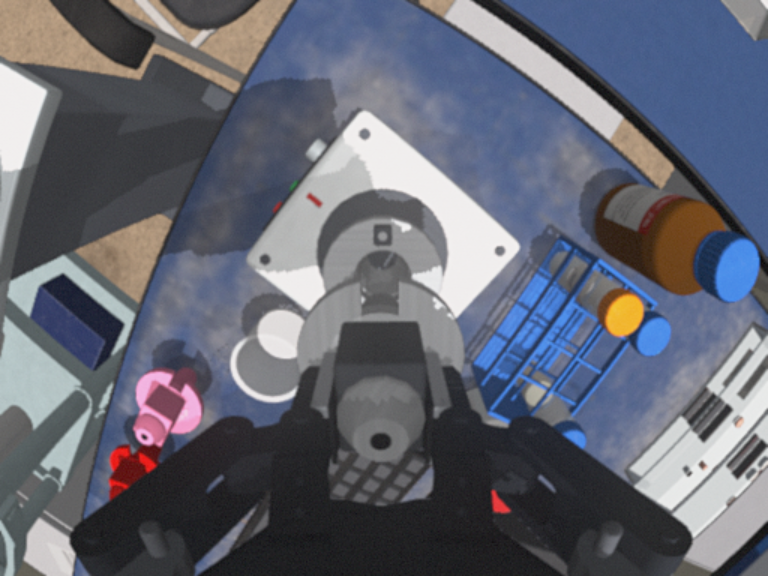

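View pics/s4.png

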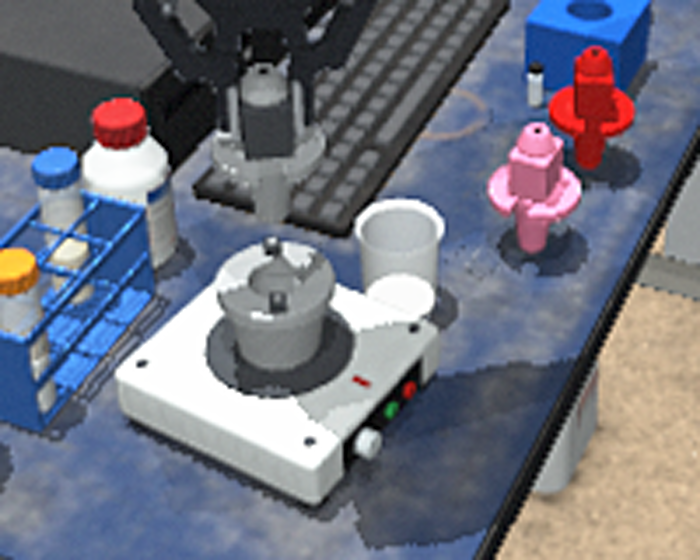

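carry_out(
  deltas=[-1,0,-0.15,1,0,-1,0,0,1.6,0,-1,0,0,1,0,-1,0,0,0.9,0,-1,0,0,0.7,0,-1,0,0,0.5,0,-1,0,0,0,0],
)

```text
clock: 9.8
position: [0.4937, 0.1933, 0.1444]
tool_rot: [-3.141, 0.001, 0.558]
force: [-0.3, -0.2, -5.4]
grip_width: 0.0268
```

carry_out(
  deltas=[-1,0,0,0.5,0,-1,0,0,0.5,0,-1,0,0,0.5,0,-1,0,0,0,0,-1,0,0,0,0],
)

```text
clock: 10.22
position: [0.4939, 0.1934, 0.1301]
tool_rot: [-3.141, 0.0, 0.558]
force: [-0.3, -1.1, -5.4]
grip_width: 0.0269
```

carry_out(
  deltas=[-1,0,0.08,0.3,0,-1,0,0,0.3,0,-1,0,0,0.2,0,-1,0,0,0,0],
)

```text
clock: 10.55
position: [0.4942, 0.1927, 0.1219]
tool_rot: [-3.141, 0.001, 0.558]
force: [0.5, -0.7, -5.1]
grip_width: 0.0271
```

carry_out(
  deltas=[-1,0,0,0.15,0,-1,0,0,0.15,0,-1,0,0,0,0],
)

```text
clock: 10.8
position: [0.4943, 0.1927, 0.1191]
tool_rot: [-3.142, 0.0, 0.558]
force: [0.4, -0.5, -5.1]
grip_width: 0.0272
```

carry_out(
  deltas=[-1,0,0,0.15,0,-1,0,0,0.1,0,-1,0,0,0,0],
)

```text
clock: 11.05
position: [0.4944, 0.1928, 0.1166]
tool_rot: [-3.142, 0.0, 0.558]
force: [0.5, 0.1, -5.9]
grip_width: 0.027
```

carry_out(
  deltas=[-1,0,0,0.1,0,-1,0,0,0.1,0,-1,0,0,0,0],
)

```text
clock: 11.3
position: [0.4944, 0.1927, 0.1146]
tool_rot: [-3.142, 0.0, 0.558]
force: [-0.8, 0.0, -4.6]
grip_width: 0.0271
```

Below the dog-riding height with no contact, so the slots are over the dogs. I'll go on until it touches the face.

carry_out(
  deltas=[-1,0,0,0.1,0,-1,0,0,0,0],
)

```text
clock: 11.47
position: [0.4944, 0.1927, 0.1137]
tool_rot: [-3.142, 0.0, 0.558]
force: [0.1, -0.2, -5.5]
grip_width: 0.0268
```

carry_out(
  deltas=[-1,0,0,0.08,0,-1,0,0,0,0],
)

```text
clock: 11.63
position: [0.4944, 0.1928, 0.1129]
tool_rot: [-3.142, 0.0, 0.558]
force: [0.0, 0.4, -5.1]
grip_width: 0.027
```

carry_out(
  deltas=[-1,0,0,0.06,0,-1,0,0,0,0],
)

```text
clock: 11.8
position: [0.4944, 0.1928, 0.1123]
tool_rot: [-3.142, 0.0, 0.558]
force: [0.3, -0.1, -5.4]
grip_width: 0.0268
```

carry_out(
  deltas=[-1,0,0,0.06,0,-1,0,0,0,0],
)

```text
clock: 11.97
position: [0.4944, 0.1928, 0.1122]
tool_rot: [3.141, -0.0, 0.558]
force: [-2.6, -1.9, 3.8]
grip_width: 0.0268
```

carry_out(
  deltas=[-1,0,0,0.06,0,-1,0,0,0,0],
)

```text
clock: 12.13
position: [0.4945, 0.1928, 0.1121]
tool_rot: [3.141, -0.0, 0.558]
force: [-6.7, -3.3, 16.6]
grip_width: 0.027
```

carry_out(
  deltas=[-1,0,0,0.06,0,-1,0,0,0,0],
)

```text
clock: 12.3
position: [0.4945, 0.1928, 0.1121]
tool_rot: [3.14, -0.001, 0.558]
force: [-10.6, -5.5, 30.0]
grip_width: 0.0271
```

carry_out(
  deltas=[-1,0,0,-0.1,0,-1,0,0,0,0],
)

```text
clock: 12.47
position: [0.4946, 0.1929, 0.1121]
tool_rot: [3.141, -0.001, 0.558]
force: [-4.4, -3.0, 15.6]
grip_width: 0.0269
```

carry_out(
  deltas=[-1,-0.01,0,0,3,-1,-0.01,0,0,3,-1,-0.01,0,0,3,-1,-0.01,0,0,3,-1,0,0,0,0],
)

```text
clock: 12.88
position: [0.4944, 0.1928, 0.1121]
tool_rot: [3.141, -0.001, 0.345]
force: [-1.5, -2.1, 9.1]
grip_width: 0.0268
```

```bash
python3 - <<'E'
from h import *
s=status.observe(); print(s['position'],np.degrees(s['tool_rot'][2]),s['force'],s['moment'])
im=grab_frame('side')[170:330,120:320]
cv2.imwrite('pics/s5.png',cv2.cvtColor(cv2.resize(im,None,fx=3.5,fy=3.5,interpolation=2),cv2.COLOR_RGB2BGR))
im=grab_frame('wrist');cv2.imwrite('pics/w5.png',cv2.cvtColor(cv2.resize(im,None,fx=1.5,fy=1.5),cv2.COLOR_RGB2BGR))
E
```

```text
[0.49442933 0.19281159 0.11212795] 19.759883861198475 [-1.50831435 -2.13330188  9.14314346] [-0.3720697   0.457963   -0.13554513]
```

View pics/s5.png

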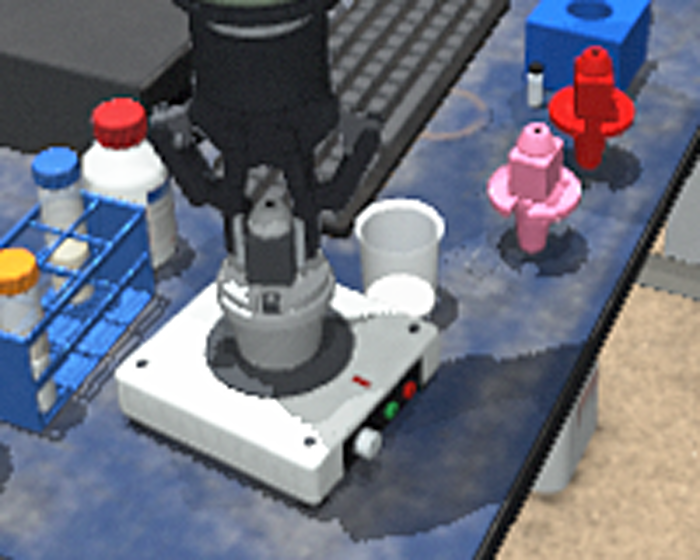

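View pics/w5.png

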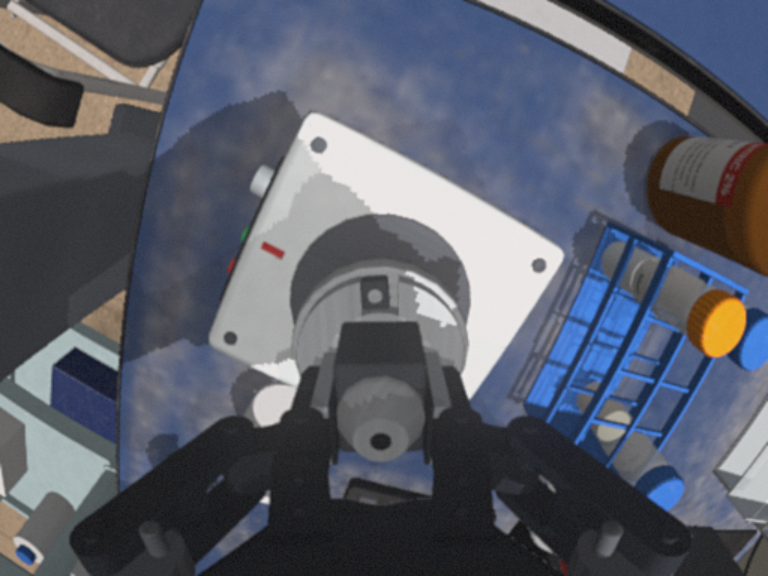

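carry_out(
  deltas=[-1,-0.01,0,0,3,-1,-0.01,0,0,3,-1,-0.01,0,0,3,-1,-0.01,0,0,3,-1,-0.01,0,0,3,-1,-0.01,0,0,3,-1,-0.01,0,0,3,-1,0,0,0,0],
)

```text
clock: 13.65
position: [0.4937, 0.1926, 0.1122]
tool_rot: [-3.142, -0.001, -0.022]
force: [-2.3, -2.5, 9.5]
grip_width: 0.0265
```

```bash
cat > st.py <<'E'
from h import *
np.set_printoptions(precision=4,suppress=True)
s=status.observe(); print(s['position'],np.degrees(s['tool_rot'][2]),s['force'],s['moment'],s['grip_width'])
E
python3 st.py
```

```text
[0.4937 0.1926 0.1122] -1.2374613048997885 [-2.3389 -2.5035  9.4705] [-0.416   0.5051 -0.1095] 0.02650018874513697
```

carry_out(
  deltas=[-1,-0.01,0,0,2,-1,-0.01,0,0,2,-1,0,0,0,0],
)

```text
clock: 13.9
position: [0.4936, 0.1927, 0.1122]
tool_rot: [-3.141, -0.001, -0.09]
force: [-2.3, -2.3, 9.4]
grip_width: 0.0271
```

```bash
python3 st.py
```

```text
[0.4936 0.1927 0.1122] -5.1662115100437624 [-2.3339 -2.2712  9.4102] [-0.4491  0.5326 -0.1009] 0.027064687746714586
```

carry_out(
  deltas=[-1,-0.01,0,0,2,-1,0,0,0,1,-1,0,0,0,0],
)

```text
clock: 14.15
position: [0.4935, 0.1926, 0.1121]
tool_rot: [-3.141, -0.001, -0.141]
force: [-2.1, -2.5, 10.5]
grip_width: 0.0267
```

```bash
python3 st.py
```

```text
[0.4935 0.1926 0.1121] -8.103499972227462 [-2.0993 -2.4649 10.4957] [-0.4399  0.515   0.091 ] 0.026690910449853937
```

carry_out(
  deltas=[-1,0,0,0,1,-1,0,0,0,1,-1,0,0,0,0],
)

```text
clock: 14.4
position: [0.4934, 0.1927, 0.1121]
tool_rot: [-3.141, -0.001, -0.176]
force: [-2.4, -1.4, 10.6]
grip_width: 0.0272
```

```bash
python3 st.py; python3 - <<'E'
from h import *
im=grab_frame('wrist');cv2.imwrite('pics/w6.png',cv2.cvtColor(cv2.resize(im,None,fx=1.5,fy=1.5),cv2.COLOR_RGB2BGR))
E
```

```text
[0.4934 0.1927 0.1121] -10.093801869207478 [-2.3969 -1.4288 10.5556] [-0.3537  0.6089  0.1334] 0.027171723686112922
```

View pics/w6.png

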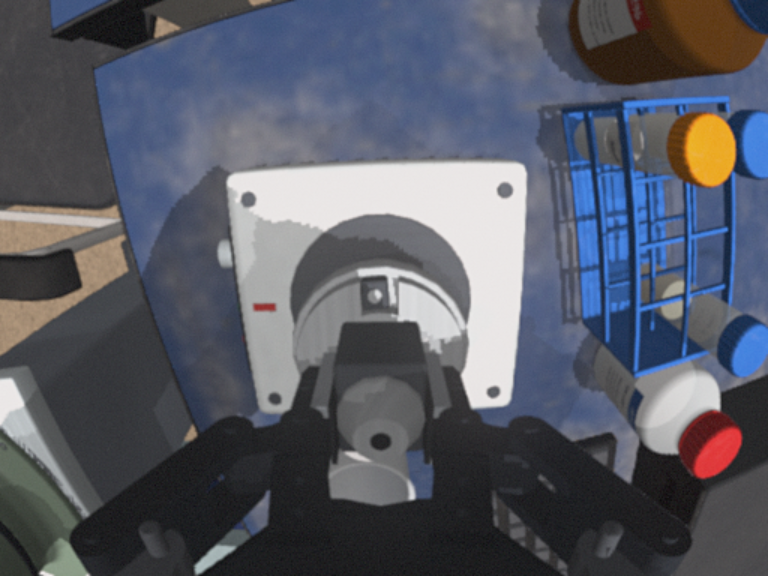

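carry_out(
  deltas=[-1,0,0,0,1,-1,0,0,0,1,-1,0,0,0,0],
)

```text
clock: 14.7
position: [0.4933, 0.1927, 0.1121]
tool_rot: [-3.141, -0.001, -0.211]
force: [-3.6, -2.5, 10.0]
grip_width: 0.027
```

```bash
python3 st.py
```

```text
[0.4933 0.1927 0.1121] -12.087414920733904 [-3.5943 -2.5131  9.9639] [-0.4363  0.7008  0.1133] 0.026982621531963503
```

carry_out(
  deltas=[-1,0,0,0,1,-1,0,0,0,0],
)

```text
clock: 14.87
position: [0.4933, 0.1927, 0.1122]
tool_rot: [-3.141, -0.001, -0.228]
force: [-4.1, -2.4, 11.4]
grip_width: 0.0271
```

```bash
python3 st.py
```

```text
[0.4933 0.1927 0.1122] -13.06071230927783 [-4.1269 -2.3857 11.3643] [-0.4679  0.8644  0.5649] 0.027108242681991898
```

carry_out(
  deltas=[-1,0,0,0,-1,-1,0,0,-0.03,-1,-1,0,0,0,-0.5,-1,0,0,0,0],
)

```text
clock: 15.2
position: [0.4934, 0.1927, 0.1122]
tool_rot: [-3.141, -0.001, -0.184]
force: [-1.2, 0.2, 5.1]
grip_width: 0.0269
```

```bash
python3 st.py
```

```text
[0.4934 0.1927 0.1122] -10.514266017526795 [-1.2086  0.2312  5.1326] [-0.0591  0.1402  0.0418] 0.026918178233346066
```

carry_out(
  deltas=[0,0,0,0,0,0.3,0,0,0,0,0.6,0,0,0,0,1,0,0,0,0,1,0,0,0,0,1,0,0,0,0,1,0,0,0,0,1,0,0,0,0],
)

```text
clock: 15.87
position: [0.4931, 0.1925, 0.1119]
tool_rot: [-3.142, 0.0, -0.184]
force: [0.1, 0.2, 0.3]
grip_width: 0.0855
```

carry_out(
  deltas=[1,0,0,-0.5,0,1,0,0,-1,0,1,0,0,-2,0,1,0,0,-2,0,1,0,0,-2,0,1,0,0,-2,0,1,0,0,-1,0,1,0,0,0,0,1,0,0,0,0],
)

```text
clock: 16.62
position: [0.4932, 0.1924, 0.2172]
tool_rot: [-3.141, -0.001, -0.184]
force: [-0.6, -0.1, -1.2]
grip_width: 0.0853
```

```bash
python3 st.py; python3 - <<'E'
from h import *
im=grab_frame('wrist');cv2.imwrite('pics/w7.png',cv2.cvtColor(cv2.resize(im,None,fx=1.5,fy=1.5),cv2.COLOR_RGB2BGR))
im=grab_frame('side')[170:330,120:320]
cv2.imwrite('pics/s7.png',cv2.cvtColor(cv2.resize(im,None,fx=3.5,fy=3.5,interpolation=2),cv2.COLOR_RGB2BGR))
print([(d['xy'],d['p']) for d in mark_of('wrist','arbor')][:3])
E
```

```text
[0.4932 0.1924 0.2172] -10.553334636124518 [-0.5599 -0.0639 -1.2206] [ 0.0426  0.0322 -0.0287] 0.08528304565553481
[([218.5, 316.8], 0.85), ([257.5, 182.7], 0.62)]
```

View pics/w7.png

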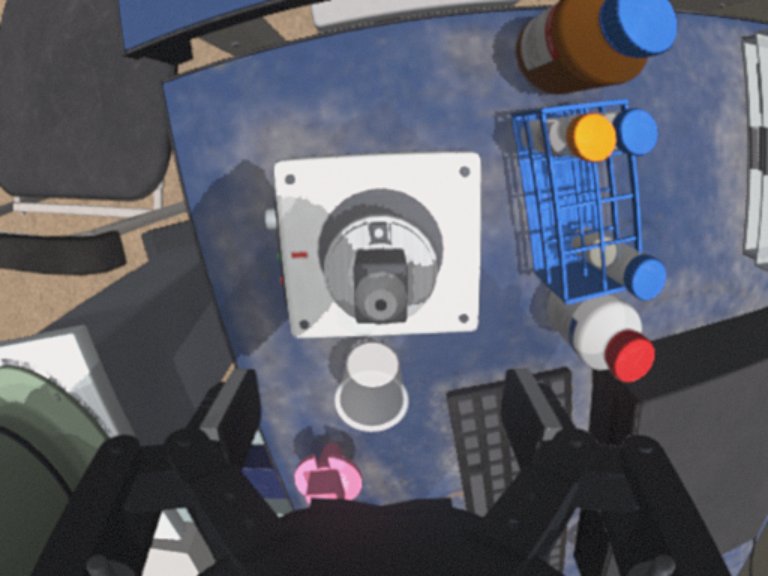

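View pics/s7.png

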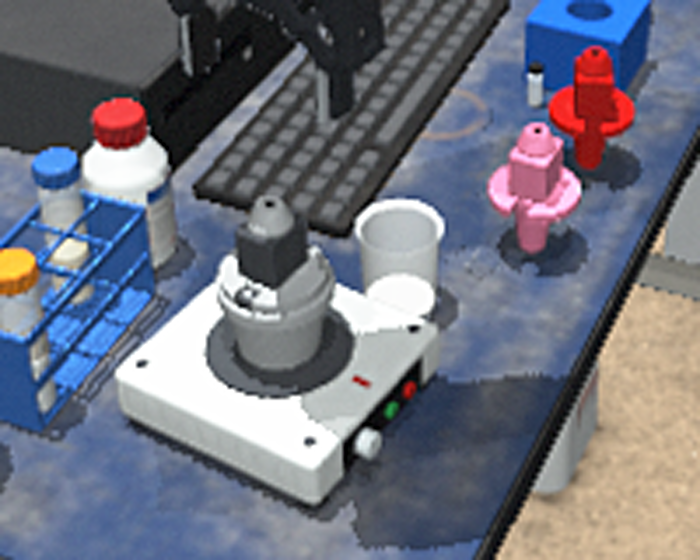

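```bash
python3 - <<'E'
from h import *
print(plane(ray('wrist',(380/1.5-.2,305/1.5-.2)),.155), tri([ray('wrist',(253.2,203.2)),ray('side',((268+.5)/3.5+119.5,(201+.5)/3.5+169.5))]))
print(job.job_done())
E
```

```text
[0.49253199 0.19493383 0.155     ] (array([0.4933769 , 0.19705427, 0.15918465]), [np.float64(0.7096023537089368), np.float64(0.7096023537090633)])
the job is handed in; nothing more can be done
None
```

The arbor is seated in the spindle, turned to the stop and let go. I handed the job in at about 17 s of the 58 s allowed, and `job_done` gives no verdict.

- **Fit:** I lifted the arbor from the blue holder and lined its slots up with the dogs from wrist-camera measurements. The dogs stood about 40° counter-clockwise of the stop. The slots dropped over them on the first try, and contact came at the height expected for fully home. The largest push down was about 35 N.
- **Turn:** I turned it clockwise with about 15 N of push until the torque jumped from 0.1 to 0.56 N m, which I took as the stop. I then backed off about 2.5° within the slot play to unload it, opened the gripper and moved straight up.

**Last checks:**
- **Pictures:** They show the arbor upright with a dog in the slot, level with the flange top. The beaker and the vial stand where they were. The bottle beside the holder was not in the final pictures, but nothing went near it after the grasp.
- **Angle:** The arbor ended about 2.5° (0.04 rad) from the stop direction, taken from the tool's angle at release.
- **Centre:** With the text's nose height of 155 mm, the wrist picture puts the nose about 1 mm from the spindle axis.
- **Disagreement:** A rough two-view check put the nose top about 4 mm too high (159 against 155 mm) and 3 mm off in y. I put this down to pixel error in the coarse side view, because the contact height and the dog level with the flange both say it is home.

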